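Set the picture press

ROBOT

A 6-joint arm with a two-finger parallel gripper is mounted at the origin on the work surface. World frame = base frame: x ahead of the robot, y to its left, z up, the work surface at z = 0. Lengths are in mm, angles in rad, forces in N, time in s.
With the tool pointing down it reaches from about 325 to 900 mm from the base axis. Payload 6.1 kg.
Tool frame: the origin (TCP) lies at the very end of the fingers, on their centre line; the grasp point (between the pads) lies 19 mm behind it (grip_point_offset is the distance from the TCP to the grasp point, in mm); z points along the fingers, y is the line along which they close (so a half turn about z gives the same grasp; the last joint's range is limited). The gripper opens to 87 mm and grips with 3 to 60 N. Pads are 19 mm wide; open, the fingers measure 117 mm over their backs; the gripper's body (75 mm by 190 mm) begins 51 mm behind the grasp point.
Start: joints at [1.214, 0.22, 1.526, -0, 1.395, -0.126], TCP at [142.972, 608.42, 222.538] pointing down, gripper open.
Joint ranges: [-2.98, 2.98], [-0.91, 2.08], [0.09, 2.57], [-1.24, 4.39], [0.2, 2.65], [-2.68, 2.68]. Speed limits (rad/s): [2.57, 2.57, 3.01, 3.14, 3.14, 3.14].

INTERFACE

Orientations are given as [roll, pitch, yaw] about the fixed x, y, z axes, in that order (R = Rz(yaw) Ry(pitch) Rx(roll)).
In Python, from rig import * gives the robot as it stands.
- The arm moves only by the shell command python3 -m handwheel 'ROWS' [OPENING] [FORCE]. ROWS is JSON, a list of rows, each an object with "xyz": the shift along the tool's x, y, z scaled (see below), a list of three; "dr": the turn, a rotation vector about the tool's x, y, z scaled (see below), a list of three. In form: [{"xyz": [tx, ty, tz], "dr": [wx, wy, wz]}, ...]. A call has 1 to 10 rows; each row is the pose to reach, as a shift and turn from the pose commanded when the call began, along the tool's axes at that moment, turning the shorter way round; what a row does not reach only later rows make up. The controller multiplies each number of a shift by 30 cm and each number of a turn by 360 degrees. A row lasts 1/8 s, in which the tool goes at most 62.5 mm and 10.7 degrees, less where a joint would pass 70% of its speed; a pose out of reach is approached as far as the arm can. A call with a number of a shift or a turn outside -1 to 1 is refused whole. A call with a gripper value outside its range is refused whole. OPENING is the finger opening in mm, from 0 to 87, set as the call begins (- or left out, the last holds). The fingers move at their own pace and stop on an object; FORCE is the grip in N (left out, the last holds). Time passes only in rows, so rows that repeat a pose let the fingers close. It gives the time, the measured TCP pose, the force, the opening and the grip force at its end, in the units of the state.
- observe(): the state, without advancing time (a new reading comes with each control period).
- read_camera(name): name is "scene" or "top"; returns a dict with "img" (400x640x3 uint8, blue, green, red), "z_map" (400x640 float32, mm along the optical axis (not along the pixel's ray), 0 where there is no reading), "intrinsics" (3x3 intrinsics, pixels), "dist_coeffs" ([k1, k2, p1, p2, k3] as OpenCV has them; the pictures are not rectified), "xyz" and "orientation" of the camera in the world. Camera axes: x right, y up, looking along -z (the intrinsics and any distortion apply to the point x, -y, -z); pixel columns grow to the right and rows downward; lengths in mm; the calibration is good to about 2 mm. A picture is of the moment at which its call begins.
- hand_in(): hands the job in; it is judged then, once.
The state is a dict: "t": time; "joint_positions": joint angles; "qd": joint speeds; "effort": joint torques, N m; "tcp_pos": TCP position; "tcp_rot": TCP orientation; "force": force on the tool from outside, world axes, zero at the start; "moment": the same for the moment, N m; "finger_gap": finger opening in mm; "grasp_force": force on a finger pad.
Only numpy, scipy, OpenCV 4.12 (cv2) and the standard library are available. Lean on these libraries where they do the work, as an engineer would, in place of code of your own. Each camera call takes 0.05 s, during which the arm holds its last target. There are 200 camera calls.

TASK

Two screw presses stand on the craft table. On the larger one, which holds the framed picture, crank the handwheel clockwise (seen from above) by its upright handle until the handle stands in line with the pointer tongue that sticks out from the press head past the rim, then let go. Leave the smaller press as it is.

Things in the scene. Friction and masses are not known exactly. Their poses are not given: they have to be found in the camera images.
- press_wheel (a joint): Level dark-steel handwheel (vertical axis, 65 mm to the rim's middle, rim and hub tops about 210 mm high) of the larger press (grey frame, base 220 x 250 mm, framed picture inside). Rad: grows CLOCKWISE seen from above; 0 = handle in line with the pointer tongue. Starts at -2.1 to -3.9; hard stops at -5.0 and +0.7. Turning takes 2 to 3 N at the handle; it stays where left.
- press_handle (a point): Centre (half-way up) of the black upright crank handle on the rim of the larger press's wheel: round, 24 mm in diameter, 60 mm tall (207 to 267 mm above the table), 65 mm from the wheel's axis. It spins freely on its pin, so a gripper holding it can carry it round without turning. Moves with the wheel.
- press_hub (a point): Point on the larger wheel's axis, level with the handle's centre, 237 mm above the table (free air over the hub). Fixed; its x axis points level along the pointer tongue: at joint 0 the handle is 65 mm from here along x. The bare-metal tongue, 22 mm wide, sticks out under the wheel and ends in a raised block 79 to 115 mm from the axis, its top 198 mm high.
- minipress_handle (a point): Centre of the same kind of handle (24 x 60 mm, from 149 to 209 mm above the table) on the wheel of the smaller press, a bystander to be left as it is: base 150 x 170 mm, wheel 45 mm from axis to the rim's middle.

How it is judged (in metres and radians):
At the end, for the whole second after the job is handed in: The larger press's wheel is at rest with its handle in line with the pointer tongue within 12 degrees (joint within 0.21 rad of 0), and the smaller press's handle is within 15 mm of where it started (value of joint press_wheel between -0.21 and 0.21 rad and velocity of joint press_wheel between -0.05 and 0.05 rad/s and distance of minipress_handle from where it was at the start of the episode below 0.015 m); the robot touches nothing.
It fails at once if the smaller press's wheel is turned (its handle moves by more than 20 mm) (distance of minipress_handle from where it was at the start of the episode above 0.02 m).
It also fails if it takes over 48 s, if anything falls off the work surface, if the arm or the gripper's body presses on something with over 40 N, if the wrist force passes 120 N, or if a joint passes its speed limit or range.

## Working session

There is one attempt and no reset: what is moved stays moved. The work goes in short steps, Python scripts to look and compute and a shell command to move; the robot and the scene stay as the last step left them, time stands still between calls to the robot, and variables do not carry over. Pictures are saved under pics/ and viewed, at most 10 in all, crops included, and the job is handed in when it is done.

```bash
mkdir -p pics; cat > h.py <<'E'
from rig import *
import numpy as np, cv2
from scipy.spatial.transform import Rotation as Ro
def cam(n):
    c=read_camera(n); return c
def world(c,u,v,z=None):
    K=np.array(c["intrinsics"]);d=np.array(c["dist_coeffs"],float)
    p=cv2.undistortPoints(np.array([[[u,v]]],float),K,d)[0,0]
    R=rot(c["orientation"]); o=np.array(c["xyz"])
    ray=R@np.array([p[0],-p[1],-1.])
    s=c["z_map"][int(v),int(u)] if z is None else (z-o[2])/ray[2]
    return o+s*ray
def rot(e):
    e=np.array(e); return Ro.from_euler('xyz',e).as_matrix() if e.shape==(3,) else e
E
python3 - <<'E'
from h import *
import pickle
for n in ("top","scene"):
    c=cam(n); cv2.imwrite(f"pics/{n}0.png",c["img"]); pickle.dump(c,open(n+"0.pkl","wb")); print(n,c["xyz"],c["orientation"],c["dist_coeffs"])
s=observe(); print(s)
E
```

```text
top [ 471.56069251   14.99346386 1072.93630762] [ 0.11882838 -0.00344756 -1.55797873] [0.03595134 0.         0.         0.         0.        ]
scene [824.27656571 333.46487816 909.22843014] [ 0.5653774  -0.00458885  2.46836318] [-0.08493058  0.          0.          0.          0.        ]
{'t': 0.1, 'joint_positions': array([ 1.21389971e+00,  2.21177333e-01,  1.52753522e+00, -1.50787774e-05,
        1.39468544e+00, -1.26092973e-01]), 'qd': array([ 0.00103599, -0.00316458, -0.00275675, -0.00118269,  0.00099618,
        0.00097901]), 'effort': array([ 1.21891671e-04, -4.95941913e+01, -3.88521373e+01,  7.01594423e-02,
        5.14825364e-02, -5.64322511e-05]), 'tcp_pos': array([142.77662428, 607.88192435, 221.50763156]), 'tcp_rot': array([-3.13979978e+00, -2.12314614e-04,  2.91079148e+00]), 'force': array([-0.36559801,  0.34785669, -0.27865303]), 'moment': array([0.0011857 , 0.01411393, 0.04663953]), 'grasp_force': 0.0, 'finger_gap': 87.23984410392826}
```

View pics/top0.png

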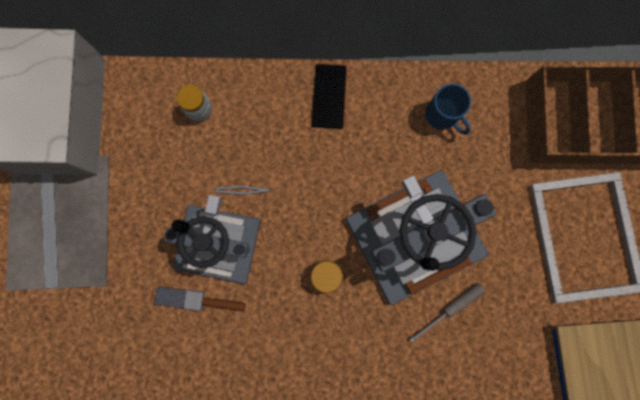

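View pics/scene0.png

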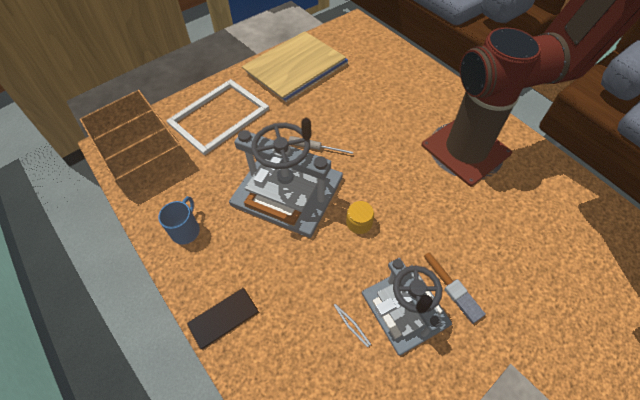

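The top view has the big press's hub near (437,231), its handle near (430,264) and the tongue block near (413,187). The small press is at (203,242), with its handle at (180,227). I'll enlarge the big press next.

```bash
python3 - <<'E'
from h import *
import pickle
c=pickle.load(open("top0.pkl","rb"))
a=cv2.resize(c["img"][160:310,340:510],None,fx=4,fy=4,interpolation=cv2.INTER_CUBIC)
a=np.clip(a*1.7,0,255).astype('uint8');cv2.imwrite("pics/crop.png",a)
E
```

```text
(no output)
```

View pics/crop.png

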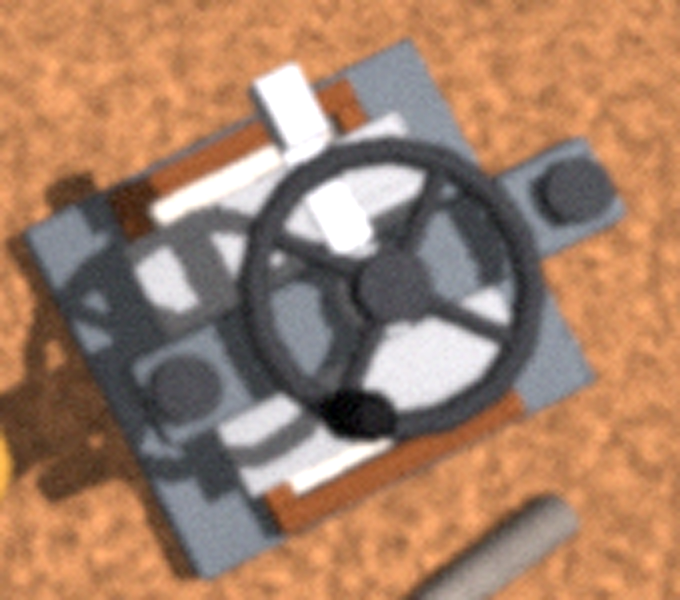

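```bash
python3 - <<'E'
from h import *
import pickle
c=pickle.load(open("top0.pkl","rb"))
hub=world(c,438.2,231.6,210); ton=world(c,412.7,186,198)
print("hub",hub,world(c,438,231))
print("tongue",ton, np.linalg.norm((ton-hub)[:2]))
e=Ro.from_euler('xyz',observe()["tcp_rot"]).as_matrix(); print(e.round(3))
for (u,v,z) in ((433.5,263.7,267),(425.5,261,207)):
    h=world(c,u,v,z); d=(h-hub)[:2]; print("handle",h,np.linalg.norm(d))
    t=(ton-hub)[:2]
    print(np.degrees([np.arctan2(d[1],d[0]),np.arctan2(t[1],t[0])]))
# column top clouds: z>225 points near hub
s=pickle.load(open("scene0.pkl","rb"))
for nm,cc in(("top",c),("scene",s)):
    v,u=np.mgrid[0:400,0:640]; K=np.array(cc["intrinsics"])
    p=cv2.undistortPoints(np.stack([u,v],-1).reshape(-1,1,2).astype(float),K,np.array(cc["dist_coeffs"]))[:,0]
    z=cc["z_map"].ravel(); P=np.c_[p[:,0]*z,-p[:,1]*z,-z]@rot(cc["orientation"]).T+cc["xyz"]
    m=(z>0)&(np.linalg.norm(P[:,:2]-hub[:2],axis=1)<110)
    q=P[m&(P[:,2]>225)]; print(nm,len(q),np.median(q,0),q.max(0))
    w=P[m&(P[:,2]>203)&(P[:,2]<218)]; print(" rim",len(w),(w.max(0)+w.min(0))/2)
E
```

```text
hub [ 523.56176999 -214.87931459  210.        ] [ 524.69245845 -214.64472057  209.57813294]
tongue [ 610.21367091 -171.43522     198.        ] 96.93266367243292
[[-0.973  0.229 -0.001]
 [ 0.229  0.973 -0.002]
 [ 0.    -0.002 -1.   ]]
handle [ 465.03657363 -190.56109246  267.        ] 63.37645096336306
[157.43627799  26.62751229]
handle [ 469.25897362 -191.27210384  207.        ] 59.21227991420514
[156.50383091  26.62751229]
top 198 [ 466.01307625 -186.14618916  261.67667702] [ 476.51132698 -178.36928501  268.20301339]
 rim 1615 [ 525.77074575 -215.0527174   210.10227372]
scene 164 [ 471.05922687 -183.52480932  253.37222595] [ 478.83141434 -176.08120068  268.21040604]
 rim 837 [ 527.78216556 -214.03393024  210.3886337 ]
```

Hub is at about (525.5, -214.8) and the handle at about (466, -187), at 155°. The tongue points at 27°, so it needs about 128° clockwise, passing through +y. I'll lift and traverse above everything.

```bash
python3 -m handwheel '[{"xyz":[0,0,-0.37],"dr":[0,0,0]},{"xyz":[0,0,-0.37],"dr":[0,0,0]},{"xyz":[-0.55,-0.777,-0.37],"dr":[0,0,0]},{"xyz":[-0.55,-0.777,-0.37],"dr":[0,0,0]},{"xyz":[-0.55,-0.777,-0.37],"dr":[0,0,0]},{"xyz":[-0.55,-0.777,-0.37],"dr":[0,0,0]},{"xyz":[-0.55,-0.777,-0.37],"dr":[0,0,0]},{"xyz":[-0.55,-0.777,-0.37],"dr":[0,0,0]},{"xyz":[-0.55,-0.777,-0.37],"dr":[0,0,0]}]' 70 20
python3 -m handwheel '[{"xyz":[-0.55,-0.777,0],"dr":[0,0,0]},{"xyz":[-0.55,-0.777,0],"dr":[0,0,0]},{"xyz":[-0.55,-0.777,0],"dr":[0,0,0]},{"xyz":[-0.55,-0.777,0],"dr":[0,0,0]},{"xyz":[-0.55,-0.777,0],"dr":[0,0,0]},{"xyz":[-0.55,-0.777,0],"dr":[0,0,0]},{"xyz":[-0.55,-0.777,0],"dr":[0,0,0]},{"xyz":[-0.55,-0.777,0],"dr":[0,0,0]}]'
cat >> h.py <<'E'
def to(*targets):
    s=observe(); R=Ro.from_euler('xyz',s["tcp_rot"]).as_matrix()
    print(s["tcp_pos"].round(1),s["tcp_rot"].round(3),s["force"].round(1),round(s["finger_gap"],1))
    for t in targets: print(((R.T@(np.array(t)-s["tcp_pos"]))/300).round(3))
E
python3 -c "
from h import *
to((466,-187,320))"
```

```text
t: 1.23
tcp_pos: [250.1, 344.2, 333.5]
tcp_rot: [3.141, -0.0, 2.91]
force: [-0.4, 0.3, 0.4]
finger_gap: 70.1
grasp_force: 0.0
t: 2.22
tcp_pos: [357.4, 80.4, 333.5]
tcp_rot: [3.141, -0.0, 2.913]
force: [-0.5, 0.0, -0.4]
finger_gap: 70.2
grasp_force: 0.0
[357.4  80.4 333.5] [ 3.141 -0.     2.913] [-0.5  0.  -0.4] 70.2
[-0.554 -0.786  0.044]
```

```bash
python3 -m handwheel '[{"xyz":[-0.554,-0.786,0],"dr":[0,0,0]},{"xyz":[-0.554,-0.786,0],"dr":[0,0,0]},{"xyz":[-0.554,-0.786,0],"dr":[0,0,0]},{"xyz":[-0.554,-0.786,0],"dr":[0,0,0]},{"xyz":[-0.554,-0.786,0],"dr":[0,0,0]},{"xyz":[-0.554,-0.786,0],"dr":[0,0,0]},{"xyz":[-0.554,-0.786,0.13],"dr":[0,0,0]},{"xyz":[-0.554,-0.786,0.13],"dr":[0,0,0]}]'
python3 -c "
from h import *
to((466,-187,221))
c=cam('scene');K=np.array(c['intrinsics'])
cv2.imwrite('pics/s1.png',cv2.resize(c['img'][60:230,200:400],None,fx=3.5,fy=3.5,interpolation=cv2.INTER_CUBIC))"
```

```text
t: 3.22
tcp_pos: [464.0, -185.7, 291.7]
tcp_rot: [3.139, -0.006, 2.913]
force: [-1.4, 0.9, 0.1]
finger_gap: 70.1
grasp_force: 0.0
[ 464.  -185.7  291.7] [ 3.139 -0.006  2.913] [-1.4  0.9  0.1] 70.1
[-0.009 -0.003  0.235]
```

View pics/s1.png

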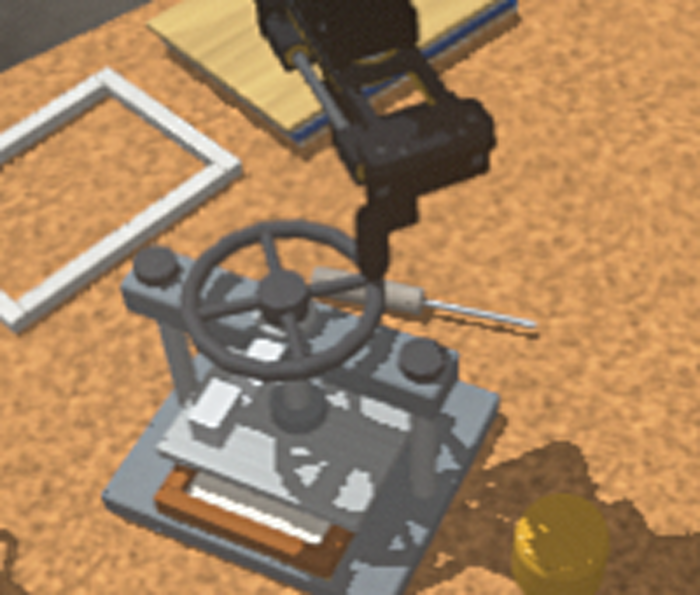

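The near finger, at crop (375,250), hides the handle as expected, so the gripper is above it. I'll descend, then close.

```bash
python3 -m handwheel '[{"xyz":[-0.006,0,0.08],"dr":[0,0,0]},{"xyz":[-0.006,0,0.16],"dr":[0,0,0]},{"xyz":[-0.006,0,0.235],"dr":[0,0,0]},{"xyz":[-0.006,0,0.235],"dr":[0,0,0]},{"xyz":[-0.006,0,0.235],"dr":[0,0,0]}]'
python3 -m handwheel '[{"xyz":[0,0,0],"dr":[0,0,0]},{"xyz":[0,0,0],"dr":[0,0,0]},{"xyz":[0,0,0],"dr":[0,0,0]},{"xyz":[0,0,0],"dr":[0,0,0]},{"xyz":[0,0,0],"dr":[0,0,0]},{"xyz":[0,0,0],"dr":[0,0,0]}]' 10 12
```

```text
t: 3.9
tcp_pos: [468.2, -188.9, 226.2]
tcp_rot: [-3.141, 0.003, 2.912]
force: [0.8, 0.2, 0.5]
finger_gap: 70.3
grasp_force: 0.0
t: 4.65
tcp_pos: [467.1, -189.1, 224.0]
tcp_rot: [-3.141, -0.0, 2.911]
force: [-0.4, -0.8, 0.0]
finger_gap: 23.7
grasp_force: 12.0
```

Firm grip with a 23.7 mm gap. Next I'll work out arc offsets from here.

```bash
cat >> h.py <<'E'
def arc(angs,hub=(525.5,-214.8),r=64.5):
    s=observe();p=s["tcp_pos"]; d=p[:2]-hub; print("ang",np.degrees(np.arctan2(d[1],d[0])).round(1),"r",np.linalg.norm(d).round(1))
    a=np.radians(angs)
    to(*[(hub[0]+r*np.cos(t),hub[1]+r*np.sin(t),p[2]) for t in a])
E
python3 -c "
from h import *
arc([150,144,138,132,126,120,114,108])"
```

```text
ang 156.2 r 63.8
[ 467.1 -189.1  224. ] [-3.141 -0.     2.911] [-0.4 -0.8  0. ] 23.7
[-0.003  0.023 -0.   ]
[-0.011  0.044 -0.   ]
[-0.021  0.065 -0.   ]
[-0.032  0.084 -0.   ]
[-0.046  0.101 -0.   ]
[-0.062  0.118 -0.   ]
[-0.079  0.132 -0.   ]
[-0.098  0.145 -0.   ]
```

```bash
python3 -m handwheel '[{"xyz":[-0.003,0.023,0],"dr":[0,0,0]},{"xyz":[-0.011,0.044,0],"dr":[0,0,0]},{"xyz":[-0.021,0.065,0],"dr":[0,0,0]},{"xyz":[-0.032,0.084,0],"dr":[0,0,0]},{"xyz":[-0.046,0.101,0],"dr":[0,0,0]},{"xyz":[-0.062,0.118,0],"dr":[0,0,0]},{"xyz":[-0.062,0.118,0],"dr":[0,0,0]}]'
python3 -c "
from h import *
arc([114,108,102,96,90,84,78,72])
c=cam('scene')
cv2.imwrite('pics/s2.png',cv2.resize(c['img'][60:230,200:400],None,fx=3.5,fy=3.5,interpolation=cv2.INTER_CUBIC))"
```

```text
t: 5.52
tcp_pos: [494.4, -158.8, 224.0]
tcp_rot: [-3.141, 0.002, 2.911]
force: [2.4, -4.7, -2.4]
finger_gap: 23.5
grasp_force: 12.0
ang 119.0 r 64.1
[ 494.4 -158.8  224. ] [-3.141e+00  2.000e-03  2.911e+00] [ 2.4 -4.7 -2.4] 23.5
[-0.014  0.013  0.   ]
[-0.032  0.026  0.   ]
[-0.052  0.036  0.   ]
[-0.073  0.045  0.   ]
[-0.094  0.051  0.   ]
[-0.117  0.055  0.   ]
[-0.139  0.057  0.   ]
[-0.162  0.056  0.   ]
```

View pics/s2.png

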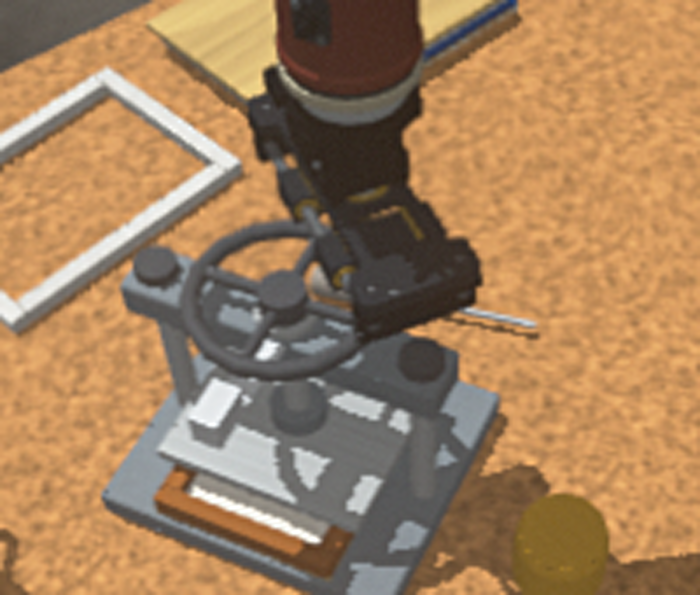

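The spokes have turned with the handle: the front spoke, earlier at (295,340), is now near (250,345). Forces are low, so I'll keep going.

```bash
python3 -m handwheel '[{"xyz":[-0.014,0.013,0],"dr":[0,0,0]},{"xyz":[-0.032,0.026,0],"dr":[0,0,0]},{"xyz":[-0.052,0.036,0],"dr":[0,0,0]},{"xyz":[-0.073,0.045,0],"dr":[0,0,0]},{"xyz":[-0.094,0.051,0],"dr":[0,0,0]},{"xyz":[-0.117,0.055,0],"dr":[0,0,0]},{"xyz":[-0.139,0.057,0],"dr":[0,0,0]},{"xyz":[-0.162,0.056,0],"dr":[0,0,0]},{"xyz":[-0.162,0.056,0],"dr":[0,0,0]}]'
python3 -c "
from h import *
arc([66,60,54,48,42,36,31,27])"
```

```text
t: 6.7
tcp_pos: [545.6, -153.2, 224.0]
tcp_rot: [3.141, 0.001, 2.911]
force: [2.5, -1.7, -1.0]
finger_gap: 23.3
grasp_force: 12.0
ang 72.0 r 64.8
[ 545.6 -153.2  224. ] [3.141e+00 1.000e-03 2.911e+00] [ 2.5 -1.7 -1. ] 23.3
[-0.022 -0.004  0.   ]
[-0.044 -0.009  0.   ]
[-0.065 -0.017  0.   ]
[-0.085 -0.027  0.   ]
[-0.104 -0.039  0.   ]
[-0.122 -0.052  0.   ]
[-0.136 -0.065  0.   ]
[-0.146 -0.076  0.   ]
```

```bash
python3 -m handwheel '[{"xyz":[-0.022,-0.004,0],"dr":[0,0,0]},{"xyz":[-0.044,-0.009,0],"dr":[0,0,0]},{"xyz":[-0.065,-0.017,0],"dr":[0,0,0]},{"xyz":[-0.085,-0.027,0],"dr":[0,0,0]},{"xyz":[-0.104,-0.039,0],"dr":[0,0,0]},{"xyz":[-0.122,-0.052,0],"dr":[0,0,0]},{"xyz":[-0.136,-0.065,0],"dr":[0,0,0]},{"xyz":[-0.146,-0.076,0],"dr":[0,0,0]},{"xyz":[-0.146,-0.076,0],"dr":[0,0,0]},{"xyz":[-0.146,-0.076,0],"dr":[0,0,0]}]'
python3 -c "
from h import *
arc([27])"
```

```text
t: 7.95
tcp_pos: [584.0, -185.3, 224.1]
tcp_rot: [3.14, 0.004, 2.911]
force: [6.7, 2.9, -1.8]
finger_gap: 23.5
grasp_force: 12.0
ang 26.8 r 65.5
[ 584.  -185.3  224.1] [3.14  0.004 2.911] [ 6.7  2.9 -1.8] 23.5
[ 0.003 -0.002 -0.   ]
```

Now at 26.8°. I'll open, lift straight up, clear the view and check.

```bash
python3 -m handwheel '[{"xyz":[0,0,0],"dr":[0,0,0]},{"xyz":[0,0,0],"dr":[0,0,0]},{"xyz":[0,0,0],"dr":[0,0,0]},{"xyz":[0,0,0],"dr":[0,0,0]},{"xyz":[0,0,0],"dr":[0,0,0]},{"xyz":[0,0,-0.15],"dr":[0,0,0]},{"xyz":[0,0,-0.3],"dr":[0,0,0]},{"xyz":[0,0,-0.4],"dr":[0,0,0]},{"xyz":[0,0,-0.4],"dr":[0,0,0]},{"xyz":[0,0,-0.4],"dr":[0,0,0]}]' 70
python3 -m handwheel '[{"xyz":[0.3,0.9,0],"dr":[0,0,0]},{"xyz":[0.3,0.9,0],"dr":[0,0,0]},{"xyz":[0.3,0.9,0],"dr":[0,0,0]},{"xyz":[0.3,0.9,0],"dr":[0,0,0]},{"xyz":[0.3,0.9,0],"dr":[0,0,0]},{"xyz":[0.3,0.9,0],"dr":[0,0,0]},{"xyz":[0.3,0.9,0],"dr":[0,0,0]},{"xyz":[0.3,0.9,0],"dr":[0,0,0]}]'
python3 - <<'E'
from h import *
c=cam("top")
a=cv2.resize(c["img"][150:310,160:510],None,fx=2.2,fy=2.2,interpolation=cv2.INTER_CUBIC)
cv2.imwrite("pics/end.png",np.clip(a*1.7,0,255).astype('uint8'))
hub=np.array([525.5,-214.8])
v,u=np.mgrid[0:400,0:640];K=np.array(c["intrinsics"])
p=cv2.undistortPoints(np.stack([u,v],-1).reshape(-1,1,2).astype(float),K,np.array(c["dist_coeffs"]))[:,0]
z=c["z_map"].ravel();P=np.c_[p[:,0]*z,-p[:,1]*z,-z]@rot(c["orientation"]).T+c["xyz"]
m=(z>0)&(np.linalg.norm(P[:,:2]-hub,axis=1)<90)&(P[:,2]>262)&(P[:,2]<272)
q=P[m]; print(len(q)); 
if len(q): d=np.median(q,0)[:2]-hub; print(np.median(q,0),np.degrees(np.arctan2(d[1],d[0])))
E
```

```text
t: 9.2
tcp_pos: [581.6, -185.5, 342.7]
tcp_rot: [3.141, -0.002, 2.911]
force: [0.2, -0.1, -0.4]
finger_gap: 70.3
grasp_force: 0.0
t: 10.2
tcp_pos: [556.1, 96.5, 343.2]
tcp_rot: [-3.141, -0.001, 2.909]
force: [-0.2, -0.6, -0.1]
finger_gap: 70.4
grasp_force: 0.0
95
[ 582.17493973 -185.14568312  265.02816202] 27.620142556900195
```

View pics/end.png

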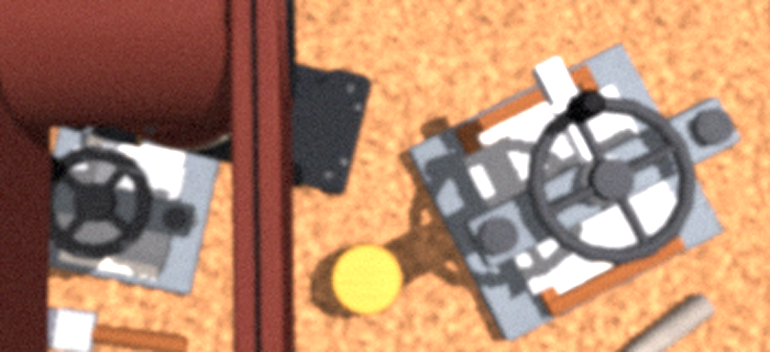

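The handle, at (585,104), lies on the line from the hub (612,181) to the tongue block (555,80). It measures 27.6° against 27.1° for the tongue. The arm is clear at z 343, so I'm handing in.

```bash
python3 -c "
from rig import *
print(hand_in())"
```

```text
the job is handed in; nothing more can be done
None
```

I cranked the larger press's handwheel about 128° clockwise until its handle stood in line with the pointer tongue, measured within about 1°, then let go and handed in at about 10 s; the smaller press was not touched, and the hand-in returned no verdict.

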